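# Lock the wide glaze tub

### The job

Close the wide tub on the pottery bench: turn its metal lock ring clockwise, by the upright tab on it, until the tab is in line with the raised locking mark on the lid. Leave the lock ring of the slim tub as it is.

Things in the scene. Friction and masses are not known exactly. Their poses are not given: they have to be found in the camera images.
- tub_hub (a point): Centre of the lid's top face of the wide tub (round, white, 170 mm across, fixed), 120 mm above the bench; on the ring's vertical turning axis. x points level towards the locking mark: a grey rib 10 mm wide, 5 mm high, lying radially on the white lid centre, 12 to 50 mm from the axis, on one side only, with an upright rib on the wall in line. Lid and mark do not turn.
- tub_ring (a joint): Angle of the wide tub's lock ring, rad: 0 = tab exactly in line with the mark, positive = tab counterclockwise of it seen from above. Starts between 0.8 and 1.4. No stop or detent at the mark; end stops at -0.4 and 1.8. Turns stiffly (about 0.2 N m, some 3 N at the tab) and stays where left.
- tub_tab (a point): Middle of the exposed tab of the wide tub's ring, 72 mm from the axis, 140 mm above the bench; x points radially outward along the tab, z up. The ring is flat, bare metal, 56 to 85 mm from the axis, its top 120 mm above the bench; the tab is an upright grey plastic fin on it, 26 mm long radially, 12 mm thick, 40 mm tall (top at 160 mm).
- slim_tab (a point): Middle of the same sort of tab (26 by 12 by 40 mm, 140 mm above the bench) on the lock ring of the slim tub: white, same make and height, but only 110 mm across, fixed; 42 mm from its axis. Not to be turned.
Things that resemble listed ones, but are neither listed nor needed, are in the scene too. What is shaped like the part that bears tub_hub but green is not meant.

How it is judged (in metres and radians):
At the end, for the whole second after the job is handed in: The tab of the wide tub's ring is within 0.21 rad (12 degrees, 15 mm at the tab) of the locking mark, to either side, and the ring is at rest (value of joint tub_ring between -0.21 and 0.21 rad and velocity of joint tub_ring between -0.05 and 0.05 rad/s); the robot touches nothing.
It fails at once if the slim tub's lock ring was turned (its tab moved by more than 12 mm) (distance of slim_tab from where it was at the start of the episode above 0.012 m).
It also fails if it takes over 32 s, if anything falls off the work surface, if the arm or the gripper's body presses on something with over 40 N, if the wrist force passes 120 N, or if a joint passes its speed limit or range.

### The arm

A 6-joint arm with a two-finger parallel gripper is mounted at the origin on the work surface. World frame = base frame: x ahead of the robot, y to its left, z up, the work surface at z = 0. Lengths are in mm, angles in rad, forces in N, time in s.
With the tool pointing down it reaches from about 275 to 725 mm from the base axis. Payload 15.9 kg.
Tool frame: the origin (TCP) lies at the very end of the fingers, on their centre line; the grasp point (between the pads) lies 19 mm behind it; z points along the fingers, y is the line along which they close (so a half turn about z gives the same grasp; the last joint's range is limited). The gripper opens to 85 mm and grips with 20 to 120 N. Pads are 22 mm wide; open, the fingers measure 114 mm over their backs; the gripper's body (76 mm by 85 mm) begins 54 mm behind the grasp point. The pads swing forward as they close: fully open they stand 13 mm farther back than shut.
Start: joints at [1.31, 0.213, -0.034, 1.323, 0, 1.571], TCP at [128.921, 483.078, 231.306] pointing down, gripper open.
Joint ranges: [-2.98, 2.98], [-0.74, 1.72], [-1.14, 1.35], [-2.1, 2.04], [-1.57, 1.44], [-3.14, 3.14]. Speed limits (rad/s): [1.89, 1.89, 2.39, 2.57, 3.14, 3.14].

### API

Orientations are given as a unit quaternion [w, x, y, z].
In Python, from cell import bot gives the robot as it stands.
- The arm moves only by the tool apply_moves, never from a script. Its arguments are lists of equal length, an entry for each row: "jaw": the finger opening in m, from 0 to 0.0854; "dp": the shift along the world's x, y, z in m, a list of three; "rotation": the turn, a rotation vector about the world's x, y, z in degrees, a list of three. A call has 1 to 20 rows; each row shifts and turns the commanded pose from where the row before left it; what a row does not reach is not made up. A row lasts 1/12 s, in which the tool goes at most 41.7 mm and 7.16 degrees, less where a joint would pass 70% of its speed; a pose out of reach is approached as far as the arm can. A call is refused whole if a number of a shift passes 0.0417 or a number of a turn 7.16, either way. A call with a gripper value outside its range is refused whole. The fingers move at their own pace and stop on an object; "force" is the grip in N (left out, the last holds). Time passes only in rows, so rows that do not move let the fingers close. It gives the time, the measured TCP pose, the force, the opening and the grip force at its end, in the units of the state.
- bot.get_state(): the state, without advancing time (a new reading comes with each control period).
- bot.grab_frame(name): name is "side" or "top" or "wrist"; returns (picture, depth): 384x512x3 uint8, red, green, blue; 384x512 float32, mm along the optical axis (not along the pixel's ray), 0 where there is no reading.
- bot.camera_info(name): a dict with "camera_matrix" (3x3 intrinsics, pixels), "dist_coeffs" ([k1, k2, p1, p2, k3] as OpenCV has them; the pictures are not rectified), "R" (3x3) and "t" (3): a world point X has camera coordinates R X + t; the wrist camera has in their place "mount" (4x4, takes a point from camera to tool coordinates, whose origin is the TCP and whose axes are the flange's). Camera axes: x right, y down, z forward; pixel columns grow to the right and rows downward; lengths in mm; the calibration is good to about 2 mm. A picture is of the moment at which its call begins: read the wrist's pose just before it. camera_info takes no time and is no camera call.
- bot.close_job(): hands the job in; it is judged then, once.
The state is a dict: "t": time; "joint_pos": joint angles; "joint_vel": joint speeds; "tau": joint torques, N m; "ee_pos": TCP position; "tcp_rot": TCP orientation; "contact_force": force on the tool from outside, world axes, zero at the start; "ft_torque": the same for the moment, N m; "opening": finger opening in mm; "gripper_force": force on a finger pad.
Only numpy, scipy, OpenCV 4.12 (cv2) and the standard library are available. Lean on these libraries where they do the work, as an engineer would, in place of code of your own. Each camera call takes 0.05 s, during which the arm holds its last target. There are 200 camera calls.

## Working session

There is one attempt and no reset: what is moved stays moved. The work goes in short steps, Python scripts to look and compute and a tool call to move; the robot and the scene stay as the last step left them, time stands still between calls to the robot, and variables do not carry over. Pictures are saved under pics/ and viewed, at most 10 in all, crops included, and the job is handed in when it is done.

Besides the shell and the picture viewer there is one more tool, called after "Request:" as a command line: name --argument value ..., lists and objects as JSON in quotes. apply_moves: Moves the arm, as the interface text tells. Its arguments: {"type":"object","properties":{"jaw":{"type":"array","items":{"type":"number"}},"dp":{"type":"array","items":{"type":"array","items":{"type":"number"}}},"rotation":{"type":"array","items":{"type":"array","items":{"type":"number"}}},"force":{"type":"number"}},"required":["jaw","dp","rotation"]}

```bash
mkdir -p pics; cat > h.py <<'E'
from cell import bot
import numpy as np, cv2
def cam(n):
    c=bot.camera_info(n); K=np.array(c["camera_matrix"],float); d=np.array(c["dist_coeffs"],float)
    if "R" in c: return K,d,np.array(c["R"],float),np.array(c["t"],float).ravel()
    s=bot.get_state(); w,x,y,z=s["tcp_rot"]
    from scipy.spatial.transform import Rotation as Ro
    T=np.eye(4);T[:3,:3]=Ro.from_quat([x,y,z,w]).as_matrix();T[:3,3]=s["ee_pos"]
    M=np.linalg.inv(T@np.array(c["mount"],float)); return K,d,M[:3,:3],M[:3,3]
def plane(C,px,z):
    K,d,R,t=C; p=cv2.undistortPoints(np.float64(px).reshape(-1,1,2),K,d).reshape(-1,2)
    r=np.c_[p,np.ones(len(p))]@R; o=-R.T@t; return o+r*((z-o[2])/r[:,2])[:,None]
def cloud(C,dep):
    K,d,R,t=C; v,u=np.mgrid[:384,:512]; p=cv2.undistortPoints(np.float64(np.c_[u.ravel(),v.ravel()]).reshape(-1,1,2),K,d).reshape(-1,2)
    D=dep.ravel().astype(float); return ((np.c_[p,np.ones(len(p))]*D[:,None]-t)@R).reshape(384,512,3)
E
python3 - <<'E'
from h import *
for n in ("top","side"):
    C=cam(n); im,de=bot.grab_frame(n); np.savez(f"pics/{n}.npz",im=im,de=de)
    cv2.imwrite(f"pics/{n}.png",im[:,:,::-1]); print(n,-C[2].T@C[3])
E
```

```text
top [429.19184644  -9.00979282 983.42796372]
side [ 75.99411756 388.7362115  554.40461297]
```

View pics/top.png

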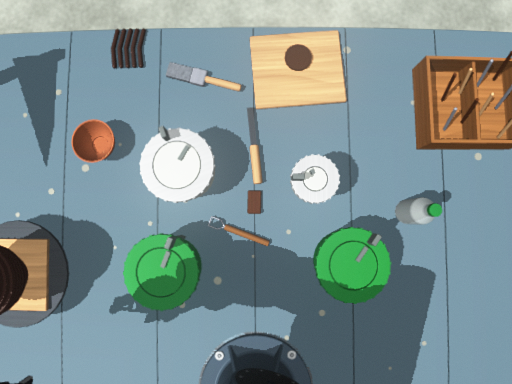

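View pics/side.png

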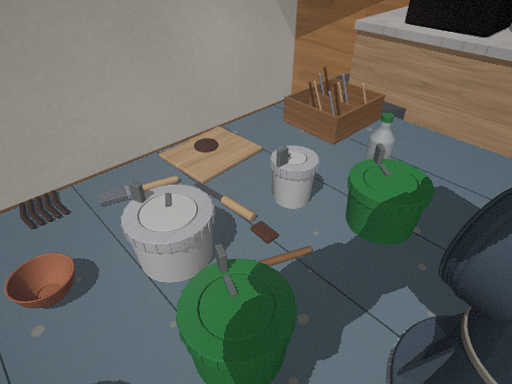

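The top view shows the wide white tub at about (177,165), its tab at (165,133) and its mark at (184,152). The slim tub is at (315,178), well clear of it.

```bash
python3 - <<'E'
from h import *
f=np.load("pics/top.npz"); im,de=f["im"],f["de"]; C=cam("top"); P=cloud(C,de)
h0=plane(C,[[177,165]],120)[0]; print("hub guess",h0, "slim",plane(C,[[315,178],[298,177]],120))
hsv=cv2.cvtColor(im,cv2.COLOR_RGB2HSV); 
d=np.hypot(P[...,0]-h0[0],P[...,1]-h0[1])
m=(d<110)&(abs(P[...,2]-120)<6)
print(m.sum(),np.median(P[m][:,2]))
(c,r)=cv2.minEnclosingCircle(np.float32(P[m][:,:2])); print("circle",c,r)
pts=P[m][:,:2];h=pts.mean(0);print("mean",h)
rr=np.hypot(*(pts-c).T);print(np.percentile(rr,[50,99]))
d=np.hypot(P[...,0]-c[0],P[...,1]-c[1])
# inner lid mark: darker pixels
g=hsv[...,2]; Q=plane(C,np.dstack(np.mgrid[:512,:384]).reshape(-1,2),122).reshape(512,384,3).transpose(1,0,2)
dq=np.hypot(Q[...,0]-c[0],Q[...,1]-c[1]); lid=dq<50
print("lid V",np.percentile(g[lid],[2,5,10,15,20,50]))
mm=(lid&(g<170)); ys,xs=np.nonzero(mm); print(mm.sum())
q=Q[mm][:,:2]-c; print("mark",q.mean(0),np.degrees(np.arctan2(*q.mean(0)[::-1])),np.hypot(*q.T).min(),np.hypot(*q.T).max())
t=(d<110)&(P[...,2]>138)&(P[...,2]<175); q=P[t]; print("tab",t.sum(),q.mean(0),q.mean(0)[:2]-c,np.degrees(np.arctan2(*(q.mean(0)[:2]-c)[::-1])),np.hypot(*(q.mean(0)[:2]-c)),q[:,2].max())
cr=im[110:215,125:230]; cv2.imwrite("pics/crop.png",cv2.resize(cr,None,fx=5,fy=5,interpolation=cv2.INTER_CUBIC)[:,:,::-1])
E
```

```text
hub guess [553.35848097 174.22493784 120.        ] slim [[ 521.31647816 -140.19744349  120.        ]
 [ 523.85054324 -101.40220709  120.        ]]
4079 119.14352657826804
circle (555.9774780273438, 176.5391845703125) 87.05939483642578
mean [553.4324258  175.08422501]
[60.3981471  85.29399967]
lid V [166.  193.3 250.  250.  250.  250. ]
53
mark [ 25.67811875 -17.97883706] -34.9982403330391 14.372210579485891 48.55129758810124
tab 84 [621.15536185 198.60297046 155.34550968] [65.17788383 22.06378589] 18.70180561116456 68.81109785127774 163.1055360286431
```

View pics/crop.png

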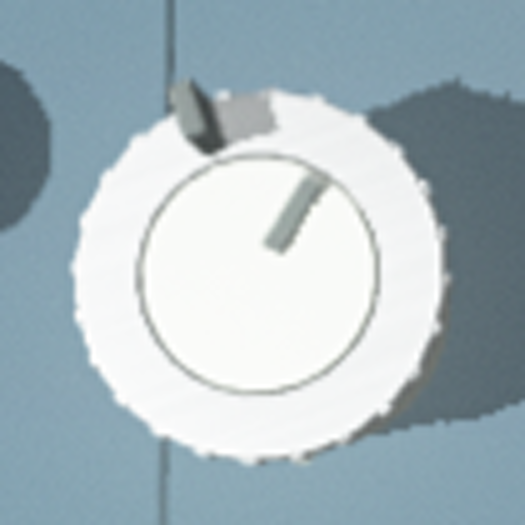

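The crop confirms the hub near (553.8,174.7). The tab is at about 19.5° and r≈71, and the mark is at about −32°, so the ring is at about 0.9 rad.

```bash
python3 - <<'E'
from h import *
from scipy.spatial.transform import Rotation as Ro
s=bot.get_state(); w,x,y,z=s["tcp_rot"]; print(Ro.from_quat([x,y,z,w]).as_matrix().round(3),s["ee_pos"],s["t"],s["opening"])
f=np.load("pics/top.npz"); im=f["im"]; C=cam("top"); c=np.array([553.8,174.7])
Q=plane(C,np.dstack(np.mgrid[:512,:384]).reshape(-1,2),125).reshape(512,384,3).transpose(1,0,2)[...,:2]-c
g=im.min(2); r=np.hypot(Q[...,0],Q[...,1]); m=(r<47)&(g<215); q=Q[m]
print(m.sum(),np.degrees(np.arctan2(*q.mean(0)[::-1])),r[m].min(),r[m].max())
# yaw now
E
```

```text
[[-0.966  0.258 -0.   ]
 [ 0.258  0.966 -0.001]
 [-0.    -0.001 -1.   ]] [128.84715187 482.80135835 230.86985028] 0.1 85.4431901108088
76 -29.76053268473259 13.088890824652415 46.59474572765737
```

```bash
python3 - <<'E'
from h import *
f=np.load("pics/top.npz"); P=cloud(cam("top"),f["de"])[f["de"]>0]
for a in np.linspace(0,1,11):
    p=np.array([129,483])+a*np.array([492,-284]); k=np.hypot(*(P[:,:2]-p).T)<90
    print(p.round(),k.sum(),P[k][:,2].max().round() if k.any() else None)
E
```

```text
[129. 483.] 3932 313.0
[178. 455.] 4272 313.0
[227. 426.] 4449 205.0
[277. 398.] 4014 77.0
[326. 369.] 3252 123.0
[375. 341.] 3330 124.0
[424. 313.] 3541 124.0
[473. 284.] 3494 124.0
[523. 256.] 3472 125.0
[572. 227.] 3214 163.0
[621. 199.] 3253 163.0
```

Request:
apply_moves --jaw '[0.085,0.085,0.085,0.085,0.085,0.085,0.085,0.085,0.085,0.085,0.085,0.085,0.085,0.085,0.085,0.085,0.085,0.085,0.085,0.085]' --dp '[[0.0246,-0.0142,0],[0.0246,-0.0142,0],[0.0246,-0.0142,0],[0.0246,-0.0142,0],[0.0246,-0.0142,0],[0.0246,-0.0142,0],[0.0246,-0.0142,0],[0.0246,-0.0142,0],[0.0246,-0.0142,0],[0.0246,-0.0142,0],[0.0246,-0.0142,0],[0.0246,-0.0142,0],[0.0246,-0.0142,0],[0.0246,-0.0142,0],[0.0246,-0.0142,0],[0.0246,-0.0142,0],[0.0246,-0.0142,0],[0.0246,-0.0142,0],[0.0246,-0.0142,0],[0.0246,-0.0142,0]]' --rotation '[[0,0,1.725],[0,0,1.725],[0,0,1.725],[0,0,1.725],[0,0,1.725],[0,0,1.725],[0,0,1.725],[0,0,1.725],[0,0,1.725],[0,0,1.725],[0,0,1.725],[0,0,1.725],[0,0,1.725],[0,0,1.725],[0,0,1.725],[0,0,1.725],[0,0,1.725],[0,0,1.725],[0,0,1.725],[0,0,1.725]]' --force 30

```text
t: 1.77
ee_pos: [621.8, 198.1, 230.9]
tcp_rot: [-0.0, -0.171, 0.985, -0.0]
contact_force: [0.4, 0.7, 0.1]
opening: 84.9
gripper_force: 0.0
```

```bash
python3 - <<'E'
from h import *
C=cam("wrist"); s=bot.get_state(); im,de=bot.grab_frame("wrist"); np.savez("pics/w.npz",im=im,de=de)
cv2.imwrite("pics/w.png",im[:,:,::-1]); print(s["ee_pos"],s["tcp_rot"],s["t"],s["joint_vel"])
P=cloud(C,de); c=np.array([553.8,174.7]); q=P[(de>0)&(P[...,2]>150)&(P[...,2]<168)&(np.hypot(P[...,0]-621,P[...,1]-198)<30)]
print(len(q),q.mean(0) if len(q) else 0)
if len(q): print(cv2.minAreaRect(np.float32(q[:,:2])))
E
```

```text
[621.8403165  198.09298998 230.8960229 ] [-3.29400125e-04 -1.70550525e-01  9.85348877e-01 -3.61157831e-05] 1.7667 [-3.94789957e-01  5.60687667e-01  9.11540907e-01  3.47620104e-01
  7.24588382e-05 -7.51636576e-01]
527 [620.58123965 200.00810059 160.21150929]
((622.1747436523438, 200.3938751220703), (26.152462005615234, 11.732428550720215), 19.746183395385742)
```

View pics/w.png

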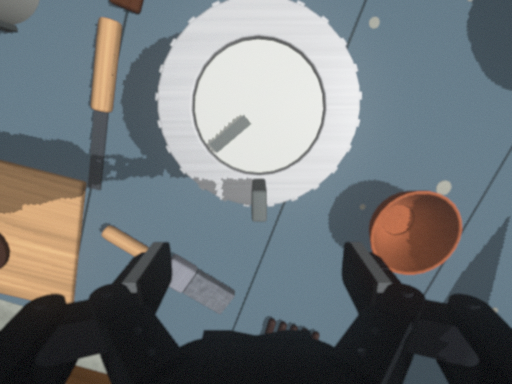

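The wrist view shows the tab at (259,200) between the fingers. Its top measures 26×12 mm, at z 160, at (621.8,200.2), angled 19.7°, which matches the given sizes. I'll descend and grip.

Request:
apply_moves --jaw '[0.085,0.085,0.085,0.085,0.085,0.085,0.085,0.0,0.0,0.0,0.0,0.0,0.0,0.0,0.0,0.0]' --dp '[[0,0.0015,-0.02],[0,0,-0.02],[0,0,-0.02],[0,0,-0.02],[0,0,-0.013],[0,0,-0.01],[0,0,0],[0,0,0],[0,0,0],[0,0,0],[0,0,0],[0,0,0],[0,0,0],[0,0,0],[0,0,0],[0,0,0]]' --rotation '[[0,0,0],[0,0,0],[0,0,0],[0,0,0],[0,0,0],[0,0,0],[0,0,0],[0,0,0],[0,0,0],[0,0,0],[0,0,0],[0,0,0],[0,0,0],[0,0,0],[0,0,0],[0,0,0]]' --force 30

```text
t: 3.15
ee_pos: [621.3, 200.4, 128.7]
tcp_rot: [0.0, -0.17, 0.985, -0.0]
contact_force: [2.2, -3.8, 4.5]
opening: 11.9
gripper_force: 32.0
```

```bash
python3 - <<'E'
import numpy as np
from h import *
# lid centre and mark in the wrist picture
f=np.load("pics/w.npz"); im,de=f["im"],f["de"]
from scipy.spatial.transform import Rotation as Ro
c=bot.camera_info("wrist");T=np.eye(4);T[:3,:3]=Ro.from_quat([-.17055,.98535,0,-3.3e-4]).as_matrix();T[:3,3]=[621.84,198.09,230.9]
M=np.linalg.inv(T@np.array(c["mount"])); C=(np.array(c["camera_matrix"]),np.array(c["dist_coeffs"]),M[:3,:3],M[:3,3])
print("hub",plane(C,[[259,105]],120),"mark ends",plane(C,[[247,121],[214,147]],125))
a=np.radians(19.7-51*np.arange(18)/17); p=np.c_[70*np.cos(a),70*np.sin(a)]; print(np.diff(p,axis=0).round(2).tolist())
E
```

```text
hub [[551.29927495 175.61971339 120.        ]] mark ends [[566.70335605 170.51588627 125.        ]
 [596.51955374 151.11071411 125.        ]]
[[1.14, -3.48], [0.96, -3.54], [0.77, -3.58], [0.59, -3.62], [0.4, -3.64], [0.2, -3.66], [0.01, -3.66], [-0.18, -3.66], [-0.37, -3.65], [-0.56, -3.62], [-0.75, -3.59], [-0.94, -3.54], [-1.12, -3.49], [-1.3, -3.43], [-1.48, -3.35], [-1.65, -3.27], [-1.82, -3.18]]
```

Request:
apply_moves --jaw '[0,0,0,0,0,0,0,0,0,0,0,0,0,0,0,0,0,0,0,0]' --dp '[[0.00115,-0.00355,0],[0.00097,-0.0036,0],[0.0008,-0.00364,0],[0.0006,-0.00368,0],[0.0004,-0.0037,0],[0.0002,-0.0037,0],[0,-0.0037,0],[-0.0002,-0.0037,0],[-0.0004,-0.0037,0],[-0.00057,-0.00368,0],[-0.00076,-0.00365,0],[-0.00095,-0.0036,0],[-0.00114,-0.00354,0],[-0.0013,-0.00348,0],[-0.0015,-0.0034,0],[-0.0017,-0.0033,0],[-0.00185,-0.0032,0],[0,0,0],[0,0,0],[0,0,0]]' --rotation '[[0,0,-3.03],[0,0,-3.03],[0,0,-3.03],[0,0,-3.03],[0,0,-3.03],[0,0,-3.03],[0,0,-3.03],[0,0,-3.03],[0,0,-3.03],[0,0,-3.03],[0,0,-3.03],[0,0,-3.03],[0,0,-3.03],[0,0,-3.03],[0,0,-3.03],[0,0,-3.03],[0,0,-3.03],[0,0,0],[0,0,0],[0,0,0]]'

```text
t: 4.82
ee_pos: [615.1, 139.2, 128.7]
tcp_rot: [0.001, 0.276, 0.961, -0.0]
contact_force: [2.8, -6.3, 5.8]
opening: 11.5
gripper_force: 29.4
```

Release by partial opening, rise and check.

Request:
apply_moves --jaw '[0.06,0.06,0.06,0.06,0.06,0.06,0.06,0.06,0.06,0.06,0.06,0.06,0.06]' --dp '[[0,0,0],[0,0,0],[0,0,0],[0,0,0],[0,0,0],[0,0,0.01],[0,0,0.02],[0,0,0.02],[0,0,0.02],[0,0,0.02],[0,0,0.02],[0,0,0],[0,0,0]]' --rotation '[[0,0,0],[0,0,0],[0,0,0],[0,0,0],[0,0,0],[0,0,0],[0,0,0],[0,0,0],[0,0,0],[0,0,0],[0,0,0],[0,0,0],[0,0,0]]'

```text
t: 5.9
ee_pos: [615.3, 139.9, 239.8]
tcp_rot: [0.001, 0.275, 0.961, 0.001]
contact_force: [0.6, 0.2, -0.6]
opening: 60.0
gripper_force: 0.0
```

```bash
python3 - <<'E'
from h import *
C=cam("wrist"); s=bot.get_state(); im,de=bot.grab_frame("wrist")
cv2.imwrite("pics/w2.png",im[:,:,::-1]); print(s["ee_pos"],s["t"],s["contact_force"])
P=cloud(C,de); q=P[(de>0)&(P[...,2]>150)&(P[...,2]<168)&(np.hypot(P[...,0]-615,P[...,1]-139)<40)]
print(len(q)); r=cv2.minAreaRect(np.float32(q[:,:2])); print(r)
c=np.array([552.8,175.]); print(np.degrees(np.arctan2(*(np.array(r[0])-c)[::-1])))
Q=plane(C,np.dstack(np.mgrid[:512,:384]).reshape(-1,2),125).reshape(512,384,3).transpose(1,0,2)[...,:2]-c
rr=np.hypot(Q[...,0],Q[...,1]); m=(rr<45)&(im.min(2)<180); q=Q[m]; print(m.sum(),np.degrees(np.arctan2(*q.mean(0)[::-1])),cv2.minAreaRect(np.float32(q)))
E
```

```text
[615.28134589 139.94141825 239.84480565] 5.9 [ 0.55256821  0.2294936  -0.63343557]
476
((615.0902709960938, 138.62005615234375), (11.46825885772705, 25.113895416259766), 58.021018981933594)
-30.286592010264943
467 -28.538768344018838 ((25.546743392944336, -14.07816219329834), (11.50770378112793, 31.408071517944336), 58.32572555541992)
```

View pics/w2.png

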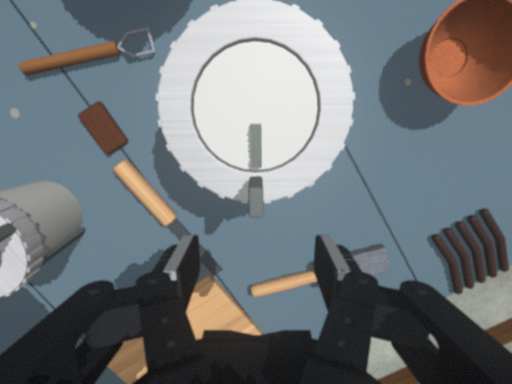

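The tab at (256,197) lines up with the mark at (255,145). Their directions are −32.0° and −31.7°, and the gripper is clear of everything.

```bash
python3 -c "
from cell import bot
print(bot.close_job())"
```

```text
the job is handed in; nothing more can be done
None
```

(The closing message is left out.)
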